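# Key and pulley onto the stirrer drive

## Task

Fit the belt pulley to the paint stirrer's drive: first drop the loose key from the black block into the slot of the upright shaft so that it rests on the slot's floor, then slide the pulley, boss up, onto the shaft with its keyway over the key until it sits fully home on the collar, and let go. Feel for the keyway with a light hand and never press the pulley hard on key or drive; leave the other things on the bench where they are.

Things in the scene. Friction and masses are not known exactly. Their poses are not given: they have to be found in the camera images.
- drive: Stirrer drive, fixed to the bench: square foot 90 mm wide, blue housing 72 mm wide, round metal collar (60 mm diameter, flat top face at z = 66 mm, where the pulley seats), upright steel shaft of 30 mm diameter through its middle. Origin: centre of the underside; z runs up along the shaft's axis; the shaft's key slot faces +x. It neither moves nor turns.
- shaft_end (a point): Centre of the shaft's upper end, 99 mm above the bench and 33 mm above the collar's top face; axes as the drive's.
- slot_floor (a point): Where the middle of the key's lower end rests: on the slot's floor, 60 mm up, 14 mm from the shaft's axis; axes as the drive's. The slot is 11.5 mm wide (along y), starts 6.25 mm from the axis, is open at the shaft's end and outward (+x) above the collar; its lowest 6 mm are a pocket in the collar, closed at 22 mm from the axis.
- key: Loose copper-coloured key: an upright bar, 14 mm (its x) by 10 mm (its y) by 34 mm tall (z), 35 g, ends chamfered; origin at the centre of its lower end. It stands in the black block, its upper 20 mm free. In the slot its 14 mm side lies along the drive's x axis, either way round. Let go upright with its lower end 15 mm or more down the slot, it slides to the floor by itself.
- key_top (a point): Centre of the key's upper end. With the key home it is 5 mm below the shaft's end, 28 mm above the collar's top face, and about 6 mm of the key's 14 mm stand out of the shaft's side.
- key_block: Black plastic holder, 60 x 50 x 22 mm, fixed to the bench, with a pocket 14 mm deep in which the key stands, its axes along the block's. Origin: centre of the underside.
- pulley: Toothed belt pulley, about 0.4 kg, 46 mm tall, lying flat, boss up: a rim with bright flanges, 80 mm diameter, z = 0 to 20 mm, and above it a dark round boss. Origin: centre of the underside, z up; a yellow mark on rim and boss shows +x. The keyway is NOT at the mark: seen from above it lies 0.10 to 1.00 rad counter-clockwise of it; where is not given and must be seen or felt.
- pulley_boss (a point): On the pulley's axis, 36 mm above its underside, the middle of the height to grip: the boss is 60 mm in diameter, from 20 to 46 mm above the underside.
- pulley_bore (a point): Centre of the bore at the underside, axes as the pulley's. A brass bush is clamped fast in the pulley: through bore 33 mm diameter, one keyway 12.5 mm wide, out to 23 mm from the axis. Lowered on the shaft, the pulley stops on the key's upper end, its bore 5 mm over the shaft, until the keyway is over the key (within about 0.06 rad); then it goes down freely.
- tin_a: bystander: orange-and-white lever-lid tin, 68 mm across, 79 mm tall, loose; origin at the centre of its underside
- tin_b: bystander: blue-and-white lever-lid tin, 68 mm across, 79 mm tall, loose; origin at the centre of its underside
- air_cap: bystander: gold and white spray-gun air cap, 34 mm across, 25 mm tall, loose; origin at the centre of its underside
- brush: bystander: cleaning brush with red handle, 19 x 170 x 18 mm, along its y axis, loose; origin at the centre of its underside
- tape: bystander: black roll of fine-line tape, 58 mm across, 19 mm tall, loose; origin at the centre of its underside

How it is judged (in metres and radians):
On the way, in this order (a step that is already met when the one before it is completed fails the run):
1. the key is upright in the shaft's slot, down on the slot's floor (z of key in the frame of drive between 0.057 and 0.0625 m and x of key in the frame of drive between 0.011 and 0.0175 m and y of key in the frame of drive between -0.003 and 0.003 m and angle between the z axis of key and the z axis of drive, either way round below 0.12 rad), for 0.2 s.
2. the pulley is fully home on the collar with the key in its keyway (all of step 1 and z of pulley in the frame of drive between 0.063 and 0.0685 m and horizontal distance between pulley and drive below 0.003 m and angle between pulley's own z axis and vertical below 0.05 rad), for 0.2 s.
At the end, for the whole second after the job is handed in: The key stands upright in the slot (within 0.12 rad) with its lower end within 2.5 mm of the slot's floor and within 3 mm of the slot's middle; the pulley is boss up and level (0.05 rad), within 3 mm of the shaft's axis and within 2.5 mm of the collar's top face; both at rest (all of step 2 and linear speed of each of pulley, key below 0.02 m/s); the robot touches nothing.
It fails at once if the pulley is pressed on the key or the drive with more than 45 N (contact force between pulley and key above 45 N or contact force between pulley and drive above 45 N).
It fails at once if a bystander (a tin, the air cap, the brush or the tape roll) is moved by more than 30 mm (distance of any of tin_a, tin_b, air_cap, brush, tape from where it was at the start of the episode above 0.03 m).
It also fails if it takes over 72 s, if anything falls off the work surface, if the arm or the gripper's body presses on something with over 40 N, if the wrist force passes 120 N, or if a joint passes its speed limit or range.

## Robot

A 6-joint arm with a two-finger parallel gripper is mounted at the origin on a cart in front of the work surface, level with it; the furniture and walls round the work are solid. World frame = base frame: x ahead of the robot, y to its left, z up, the work surface at z = 0. Lengths are in m, angles in degrees, forces in N, time in s.
With the tool pointing down it reaches from about 0.325 to 0.775 m from the base axis. Payload 5.5 kg.
Tool frame: the origin (TCP) lies at the very end of the fingers, on their centre line; the grasp point (between the pads) lies pinch_z behind it (pinch_z is the distance from the TCP to the grasp point, in m); z points along the fingers, y is the line along which they close (so a half turn about z gives the same grasp; the last joint's range is limited). The gripper opens to 88 mm and grips with 3 to 60 N. Pads are 20 mm wide; open, the fingers measure 115 mm over their backs; the gripper's body (75 mm by 178 mm) begins 61 mm behind the grasp point.
Start: joints at [-80.14, 5.22, 70.514, -0, 104.267, -3.249], TCP at [0.136, -0.584, 0.223] pointing down, gripper open.
Joint ranges: [-164.24, 164.24], [-49.07, 125.15], [9.68, 141.18], [-86.29, 266.29], [3.28, 154.24], [-151.56, 151.56]. Speed limits (degrees/s): [147.25, 147.25, 172.46, 180, 180, 180].

## Interface

Orientations are given as [roll, pitch, yaw] about the fixed x, y, z axes, in that order (R = Rz(yaw) Ry(pitch) Rx(roll)).
In Python, from station import * gives the robot as it stands. The module is installed in compiled form; this text tells all that it offers.
- The arm moves only by the shell command python3 -m handwheel 'ROWS' [FORCE]. ROWS is JSON, a list of rows, each a list of 7 numbers: the shift along the tool's x, y, z in units of 100 mm (1.0 is 100 mm), then the turn, a rotation vector about the tool's x, y, z in units of pi rad (1.0 is pi rad), then the gripper command: -1 is shut, 1 is fully open, values between are in proportion. In form: [[dx, dy, dz, rx, ry, rz, gripper], ...]. A call has 1 to 8 rows; each row is the pose to reach, as a shift and turn from the pose commanded when the call began, along the tool's axes at that moment, turning the shorter way round; what a row does not reach only later rows make up. A row lasts 1/12 s, in which the tool goes at most 41.7 mm and 7.16 degrees, less where a joint would pass 70% of its speed; a pose out of reach is approached as far as the arm can. A call with a number of a shift or a turn outside -1 to 1 is refused whole. A call with a gripper value outside its range is refused whole. The fingers move at their own pace and stop on an object; FORCE is the grip in N (left out, the last holds). Time passes only in rows, so rows that repeat a pose let the fingers close. It gives the time, the measured TCP pose, the force, the opening and the grip force at its end, in the units of the state.
- observe(): the state, without advancing time (a new reading comes with each control period).
- grab_frame(name): name is "scene" or "top" or "wrist"; returns a dict with "frame" (384x512x3 uint8, red, green, blue), "z_map" (384x512 float32, m along the optical axis (not along the pixel's ray), 0 where there is no reading), "fx", "fy", "cx", "cy" (pixels), "R" (3x3) and "t" (3): a world point X has camera coordinates R X + t. Camera axes: x right, y down, z forward; pixel columns grow to the right and rows downward; lengths in m; the calibration is good to about 2 mm. A picture is of the moment at which its call begins.
- hand_in(): hands the job in; it is judged then, once.
Trained networks look in a picture, given as the dict that the camera call returned (one of the last four; its "shot" number tells which), for a name from the list of things; names that differ only in an ending like _2 or _b are one class to them, and where a whole thing is asked for, a point or a joint stands for the part that bears it (a point fixed in the world has none). Each returns a list of dicts, best first, with "score" (0 to 1); they miss things now and then, are a little off and sometimes report something else, mostly with a low value. They report only what shows in the picture. A call takes as long as a camera call.
- recognise(picture, query): "rect" ([centre column, centre row, width, height] in pixels, round what is visible of it).
- trace(picture, query): "pixels" (384x512 bool, what is visible of it) and "rect" ([centre column, centre row, width, height] in pixels, round what is visible of it).
- landmark_of(picture, query): "centre" ([column, row] in pixels: a listed point, or the origin of a listed thing).
The state is a dict: "t": time; "joint_pos": joint angles; "qvel": joint speeds; "joint_efforts": joint torques, N m; "tool_pos": TCP position; "orientation": TCP orientation; "ft_force": force on the tool from outside, world axes, zero at the start; "moment": the same for the moment, N m; "opening": finger opening in m; "gripper_force": force on a finger pad.
Only numpy, scipy, OpenCV 4.12 (cv2) and the standard library are available. Lean on these libraries where they do the work, as an engineer would, in place of code of your own. Each camera call takes 0.05 s, during which the arm holds its last target. There are 200 camera calls.

## Working session

There is one attempt and no reset: what is moved stays moved. The work goes in short steps, Python scripts to look and compute and a shell command to move; the robot and the scene stay as the last step left them, time stands still between calls to the robot, and variables do not carry over. Pictures are saved under pics/ and viewed, at most 12 in all, crops included, and the job is handed in when it is done.

```bash
mkdir -p pics; cat > h.py <<'E'
from station import *
import numpy as np, cv2
from scipy.spatial.transform import Rotation as Ro
def world(p,u,v,z=None):
    # pixel -> world; depth from z_map, or intersect with plane z
    R=np.array(p["R"]);t=np.array(p["t"]);d=np.array([(u-p["cx"])/p["fx"],(v-p["cy"])/p["fy"],1.])
    if z is None:
        return R.T@(d*p["z_map"][int(round(v)),int(round(u))]-t)
    o=-R.T@t; r=R.T@d
    return o+r*(z-o[2])/r[2]
def cloud(p):
    R=np.array(p["R"]);t=np.array(p["t"]);v,u=np.mgrid[:384,:512];z=p["z_map"]
    c=np.stack([(u-p["cx"])/p["fx"]*z,(v-p["cy"])/p["fy"]*z,z],-1)
    return (c-t)@R
def proj(p,X):
    c=np.array(p["R"])@np.array(X)+p["t"];return [p["fx"]*c[0]/c[2]+p["cx"],p["fy"]*c[1]/c[2]+p["cy"]]
def tri(ps,uvs):
    A=[];b=[]
    for p,(u,v) in zip(ps,uvs):
        R=np.array(p["R"]);t=np.array(p["t"])
        for k,(a) in enumerate([(u-p["cx"])/p["fx"],(v-p["cy"])/p["fy"]]):
            A.append(R[k]-a*R[2]);b.append(a*t[2]-t[k])
    return np.linalg.lstsq(np.array(A),np.array(b),rcond=None)[0]
def save(p,n,box=None,s=1):
    im=p["frame"][:,:,::-1]
    if box: im=im[box[1]:box[3],box[0]:box[2]]
    cv2.imwrite("pics/"+n,cv2.resize(im,None,fx=s,fy=s,interpolation=cv2.INTER_CUBIC))
def rel(X,yaw=None):
    # shift of TCP to X in tool axes, units of 100 mm; yaw = wanted world dir (deg) of tool y (mod 180)
    s=observe();R=Ro.from_euler("xyz",s["orientation"],degrees=True)
    print("tcp",np.round(s["tool_pos"],4),"rpy",np.round(s["orientation"],2))
    print("shift",np.round(R.inv().apply(np.array(X)-s["tool_pos"])*10,4))
    if yaw is not None:
        y=R.as_matrix()[:,1];a=np.degrees(np.arctan2(y[1],y[0]));d=(yaw-a+90)%180-90
        print("world turn deg",d,"rz",-d/180,"j6",s["joint_pos"][5])
E
python3 - <<'E'
from h import *
s=observe();print(s)
P={n:grab_frame(n) for n in("scene","top")}
for n,p in P.items():
    save(p,n+"0.png",s=1.5)
    for q in "drive shaft_end slot_floor key key_top key_block pulley pulley_boss pulley_bore tin_a air_cap brush tape".split():
        for r in landmark_of(p,q)[:2]:
            u,v=r["centre"];print(n,q,round(r["score"],2),np.round([u,v],1), np.round(world(p,u,v),3))
E
```

```text
{'t': 0.0, 'joint_pos': array([-8.01416697e+01,  5.26180599e+00,  7.05799760e+01, -1.26721645e-03,
        1.04267315e+02, -3.24752868e+00]), 'qvel': array([-0.04897125, -0.05601709, -0.03224961,  0.0660679 , -0.03608553,
        0.06098591]), 'joint_efforts': array([ 7.61018855e-04, -4.46455121e+01, -4.06441247e+01,  6.98662992e-02,
        2.95524637e-02, -1.53522619e-04]), 'tool_pos': array([ 0.13600268, -0.58408063,  0.22153926]), 'orientation': array([-1.79891008e+02, -4.95357552e-03,  1.31055432e+01]), 'ft_force': array([ 0.4793157 , -1.08715749,  0.70459453]), 'moment': array([-0.01495445,  0.01213862, -0.02831461]), 'gripper_force': 0.0, 'opening': 0.08787403405187626}
scene drive 0.8 [259.2 206. ] [0.49  0.064 0.045]
scene shaft_end 0.72 [260.3 182.9] [0.515 0.021 0.104]
scene slot_floor 0.73 [261.8 198.1] [0.492 0.046 0.066]
scene slot_floor 0.21 [306.2 145.5] [ 0.498 -0.272  0.039]
scene key 0.47 [229.7 252.4] [0.478 0.251 0.025]
scene key_top 0.61 [227.9 246.7] [0.486 0.247 0.045]
scene key_block 0.56 [227.3 251.3] [0.487 0.25  0.023]
scene pulley 0.94 [306.2 148.7] [ 0.4
[... 704 characters left out ...]
   0.026 0.064]
top key 0.43 [150.1 212.7] [0.493 0.255 0.022]
top key_top 0.62 [151.  216.8] [0.481 0.252 0.022]
top key_block 0.74 [232.5 207.9] [0.499 0.03  0.061]
top key_block 0.57 [157.2 215.7] [0.484 0.235 0.023]
top pulley 0.75 [348.8 204.9] [ 0.505 -0.278  0.044]
top pulley_boss 0.68 [353.8 198.4] [ 0.527 -0.303  0.007]
top pulley_bore 0.67 [351.2 200.9] [ 0.522 -0.297 -0.002]
top pulley_bore 0.32 [244.1 166.5] [ 0.618 -0.001  0.017]
top tin_a 0.77 [117.9 171.6] [0.595 0.327 0.078]
top tin_a 0.7 [300.4 160.5] [ 0.62  -0.149  0.075]
top air_cap 0.56 [201.  171.6] [0.607 0.119 0.012]
top brush 0.75 [246.6 167. ] [ 0.618 -0.008  0.014]
top tape 0.81 [364.4 169.7] [ 0.61  -0.339 -0.001]
```

View pics/top0.png

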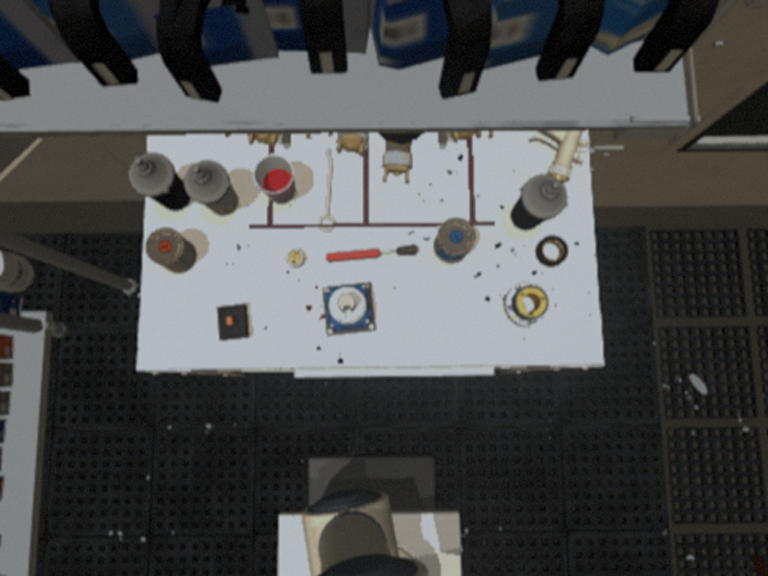

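View pics/scene0.png

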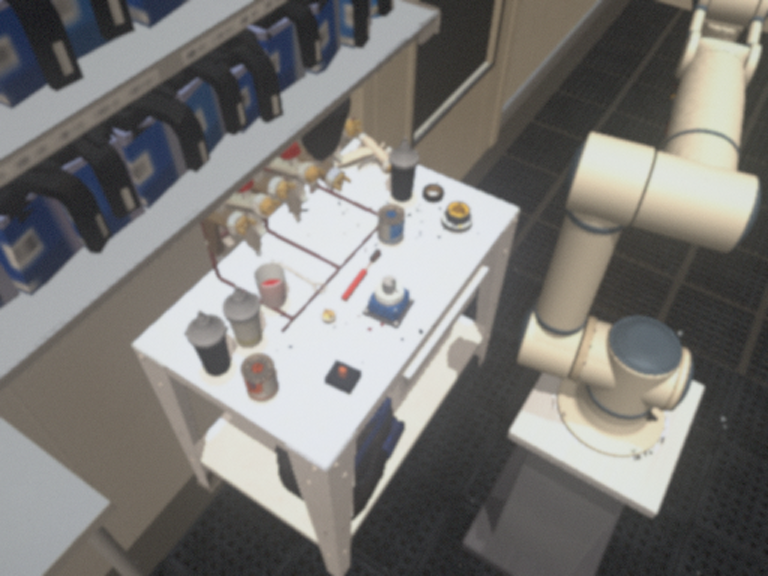

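```bash
python3 - <<'E'
from h import *
p=grab_frame("wrist");s=observe()
print(s["tool_pos"],p["R"],p["t"],p["fx"],p["cx"],p["cy"])
R=Ro.from_euler("xyz",s["orientation"],degrees=True)
c=-np.array(p["R"]).T@p["t"]; print("cam in tool",R.inv().apply(c-s["tool_pos"]))
# keys cloud: heights
for n in("scene","top"):
    q=grab_frame(n);X=cloud(q);ok=q["z_map"]>0
    for nm,c,zr,r in [("shaft",(.51,.03),(.088,.11),.05),("key",(.49,.25),(.032,.06),.05),("block",(.49,.25),(.018,.026),.06),("boss",(.5,-.28),(.038,.06),.06)]:
        m=ok&(np.hypot(X[...,0]-c[0],X[...,1]-c[1])<r)&(X[...,2]>zr[0])&(X[...,2]<zr[1])
        Y=X[m]; print(n,nm,m.sum(), np.round(Y.mean(0),4) if len(Y) else "", np.round(np.percentile(Y,[2,98],axis=0),4).tolist() if len(Y) else "")
E
```

```text
[ 0.13608533 -0.58437574  0.22260232] [[ 2.26850657e-01 -9.73929509e-01 -3.01076379e-04]
 [-9.41509729e-01 -2.19378418e-01  2.55797851e-01]
 [-2.49195125e-01 -5.77444443e-02 -9.66730246e-01]] [-0.59912797 -0.03087781  0.39057428] 311.99579439298617 256.2968604623949 192.3408180681757
cam in tool [ 0.07008556 -0.00077865 -0.16269591]
scene shaft 65 [0.5121 0.0347 0.0979] [[0.4996, 0.0211, 0.0885], [0.5261, 0.0475, 0.1046]]
scene key 22 [0.4886 0.2439 0.0403] [[0.4824, 0.2384, 0.0335], [0.4964, 0.2484, 0.0456]]
scene block 240 [0.4881 0.2445 0.0222] [[0.4597, 0.2172, 0.0183], [0.5187, 0.2689, 0.0257]]
scene boss 138 [ 0.5159 -0.2897  0.0459] [[0.4883, -0.3209, 0.039], [0.543, -0.263, 0.0509]]
top shaft 100 [0.5145 0.0333 0.0987] [[0.5019, 0.0195, 0.0935], [0.5272, 0.0472, 0.1026]]
top key 22 [0.4894 0.243  0.0411] [[0.4843, 0.2383, 0.0346], [0.495, 0.2477, 0.0451]]
top block 371 [0.4897 0.2428 0.0223] [[0.4617, 0.2188, 0.0186], [0.5188, 0.2686, 0.0256]]
top boss 299 [ 0.5165 -0.2914  0.0458] [[0.4887, -0.3204, 0.0396], [0.5438, -0.2631, 0.0505]]
```

The overhead view agrees with the cloud. The block is at about (155,214), the drive at (232,204) and the pulley at (351,201) in raw pixels, with heights of 22, 99 and 46 mm. Next I'll move over the pulley and look closely.

```bash
for i in 1 2 3 4; do python3 -m handwheel '[[0.87,-0.4,0,0,0,0,1],[0.87,-0.4,0,0,0,0,1],[0.87,-0.4,0,0,0,0,1]]' >/dev/null; done; python3 -m handwheel '[[0.6,-0.3,0,0,0,0,1],[0.6,-0.3,0,0,0,0,1],[0.6,-0.3,0,0,0,0,1],[0.6,-0.3,0,0,0,0,1]]'
python3 - <<'E'
from h import *
p=grab_frame("wrist");save(p,"w1.png",s=1.5);s=observe();print(s["tool_pos"],s["t"],s["ft_force"])
for q in "pulley pulley_bore pulley_boss".split():
    for r in landmark_of(p,q)[:1]:
        u,v=r["centre"];print(q,round(r["score"],2),np.round([u,v],1), world(p,u,v,.046))
X=cloud(p);m=(p["z_map"]>0)&(X[...,2]>.042)&(X[...,2]<.05)&(np.hypot(X[...,0]-.516,X[...,1]+.29)<.06)
pts=np.argwhere(m)[:,::-1].astype(np.int32);print(m.sum(),X[m].mean(0))
(c,r)=cv2.minEnclosingCircle((X[m][:,:2]*1000).astype(np.float32));print(c,r)
E
```

```text
t: 2.88
tool_pos: [0.4905, -0.3069, 0.2223]
orientation: [180.0, 0.1, 13.2]
ft_force: [-0.8, -0.0, 0.2]
opening: 0.0878
gripper_force: 0.0
[ 0.48987838 -0.30758281  0.22247017] 2.9333 [0.28808092 0.94036062 0.21887982]
pulley 0.9 [248.2 144.9] [ 0.52067193 -0.28995603  0.046     ]
pulley_bore 0.94 [248.5 146.4] [ 0.51917289 -0.29063057  0.046     ]
pulley_boss 0.97 [246.9 149.8] [ 0.51519562 -0.2897582   0.046     ]
1652 [ 0.51706077 -0.29135536  0.04660683]
(515.5779418945312, -291.4112548828125) 30.083017349243164
```

View pics/w1.png

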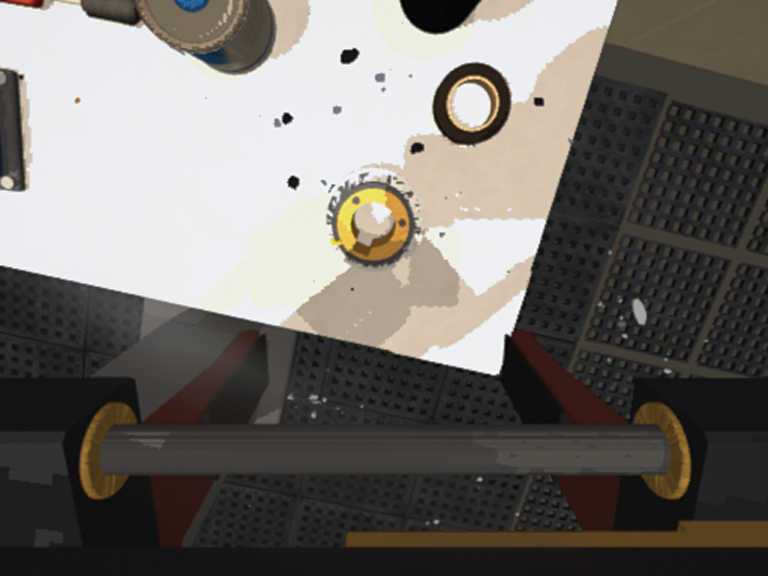

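The pulley is at raw pixel (249,150). Its yellow mark lies to the left at about (225,160), and the keyway shows at the bottom of the bore, at about (244,161). I'll go lower to measure the angle.

```bash
python3 -m handwheel '[[-0.05,-0.1,1,0,0,0,1],[-0.05,-0.1,1,0,0,0,1],[-0.05,-0.1,1,0,0,0,1],[-0.05,-0.1,1,0,0,0,1],[-0.05,-0.1,1,0,0,0,1]]'
python3 - <<'E'
from h import *
p=grab_frame("wrist");s=observe();print(s["tool_pos"])
X=cloud(p);z=p["z_map"]>0
m=z&(X[...,2]>.042)&(X[...,2]<.05)&(np.hypot(X[...,0]-.516,X[...,1]+.29)<.06)
(c,r)=cv2.minEnclosingCircle((X[m][:,:2]*1000).astype(np.float32));print(m.sum(),X[m].mean(0),c,r)
c=np.array(c)/1000
u,v=proj(p,[*c,.046]);print(u,v)
save(p,"w2.png",(int(u)-60,int(v)-60,int(u)+60,int(v)+60),5)
dx,dy=X[...,0]-c[0],X[...,1]-c[1];rr=np.hypot(dx,dy);a=np.degrees(np.arctan2(dy,dx))
k=z&(rr<.0225)&(rr>.0185)&(X[...,2]<.038)
print("keyway deep pts",k.sum(),np.sort(np.round(a[k])))
hsv=cv2.cvtColor(p["frame"],cv2.COLOR_RGB2HSV)
np.savez("w2.npz",hsv=hsv,X=X)
# where do pixels of bore plane map: ray-plane at z=.046 unwrapped
un=np.zeros((150,720,3),np.uint8)
mp=np.zeros((150,720,2),np.float32)
for i in range(150):
    for j in range(720):
        th=np.radians(j/2);R_=(10+i*.24)/1000
        mp[i,j]=proj(p,[c[0]+R_*np.cos(th),c[1]+R_*np.sin(th),.046])
cv2.imwrite("pics/unw2.png",cv2.remap(p["frame"][:,:,::-1],mp[...,0],mp[...,1],cv2.INTER_LINEAR))
E
```

```text
t: 3.5
tool_pos: [0.4821, -0.2987, 0.1222]
orientation: [-179.9, 0.1, 13.0]
ft_force: [-0.1, -0.5, 0.3]
opening: 0.0882
gripper_force: 0.0
[ 0.48318709 -0.29928114  0.12434085]
3296 [ 0.51719576 -0.29137885  0.0465821 ] (515.5438842773438, -291.308349609375) 30.079181671142578
257.8787248673466 157.87439453397963
keyway deep pts 69 [-180. -179. -179. -178. -177. -177. -176. -176. -176. -176. -176. -176.
 -176. -175. -175. -175. -174. -174. -174. -174. -174. -174. -174. -174.
 -174. -174.  150.  152.  153.  155.  156.  157.  157.  158.  158.  159.
  159.  160.  161.  162.  162.  163.  164.  164.  164.  166.  166.  167.
  167.  168.  168.  169.  169.  170.  171.  171.  171.  173.  173.  174.
  174.  175.  176.  177.  177.  178.  178.  179.  180.]
```

View pics/w2.png

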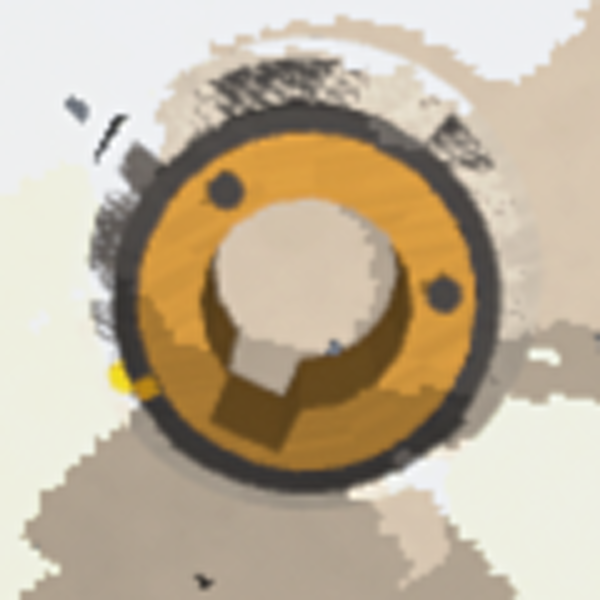

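View pics/unw2.png

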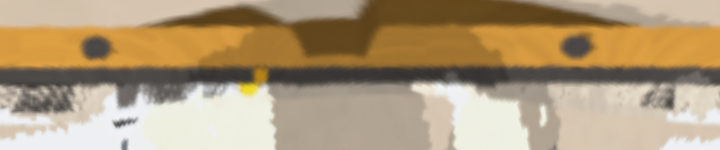

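The unwrapped boss shows the keyway over columns 302–368, which is 167.5° in world. The mark is at column 260, or 130°, so the keyway is 37.5° (0.65 rad) counter-clockwise of it. That fits the given range. Next I'll look at the drive and the key.

```bash
python3 -m handwheel '[[0.1,-0.7,-1,0,0,0,1],[0.1,-0.7,-1,0,0,0,1],[0.1,-0.7,-1,0,0,0,1],[0.1,-0.7,-1,0,0,0,1]]' >/dev/null; for i in 1 2 ; do python3 -m handwheel '[[0.2,-1,0,0,0,0,1],[0.2,-1,0,0,0,0,1],[0.2,-1,0,0,0,0,1]]' >/dev/null; done;  python3 -m handwheel '[[0.1,-0.4,0.2,0,0,0,1],[0.1,-0.4,0.2,0,0,0,1],[0.1,-0.4,0.2,0,0,0,1],[0.1,-0.4,0.2,0,0,0,1]]'
cat > look.py <<'E'
from h import *
def fit(p,cx,cy,z0,z1,rad):
    X=cloud(p);m=(p["z_map"]>0)&(X[...,2]>z0)&(X[...,2]<z1)&(np.hypot(X[...,0]-cx,X[...,1]-cy)<rad);Y=X[m]
    (c,r)=cv2.minEnclosingCircle((Y[:,:2]*1000).astype(np.float32))
    rc=cv2.minAreaRect((Y[:,:2]*1000).astype(np.float32))
    print(z0,"n",len(Y),"mean",np.round(Y.mean(0),4),"circ",np.round(c,1),round(r,1),"rect",np.round(rc[0],1),np.round(rc[1],1),round(rc[2],1));return rc
E
python3 - <<'E'
from look import *
p=grab_frame("wrist");s=observe();print(s["tool_pos"],s["t"])
save(p,"w3.png",s=1)
for q in "drive shaft_end slot_floor".split():
    for r in landmark_of(p,q)[:1]: print(q,round(r["score"],2),np.round(r["centre"],1))
fit(p,.514,.034,.094,.104,.03);fit(p,.514,.034,.062,.07,.05);fit(p,.514,.034,.075,.105,.03)
c=[.5145,.034]
mp=np.zeros((200,720,2),np.float32)
for i in range(200):
    for j in range(720):
        th=np.radians(j/2);R_=(2+i*.1)/1000
        mp[i,j]=proj(p,[c[0]+R_*np.cos(th),c[1]+R_*np.sin(th),.099])
cv2.imwrite("pics/unw3.png",cv2.remap(p["frame"][:,:,::-1],mp[...,0],mp[...,1],cv2.INTER_LINEAR))
u,v=map(int,proj(p,[*c,.099]));print(u,v)
cr=cv2.resize(p["frame"][v-60:v+60,u-60:u+60,::-1],None,fx=4,fy=4,interpolation=cv2.INTER_CUBIC)
cv2.imwrite("pics/w3b.png",np.vstack([np.pad(cr,((0,0),(0,240),(0,0))),cv2.imread("pics/unw3.png")])[:680][:, :720][::1])
im=cv2.imread("pics/w3b.png");cv2.imwrite("pics/w3b.png",cv2.resize(im,None,fx=.88,fy=.88))
E
```

```text
t: 4.72
tool_pos: [0.472, 0.0169, 0.2047]
orientation: [179.9, -0.2, 13.1]
ft_force: [-0.4, -0.1, -0.0]
opening: 0.0879
gripper_force: 0.0
[0.47205707 0.01632668 0.20462438] 4.7667
drive 0.78 [248.7 134.9]
shaft_end 0.55 [249.9 142.2]
slot_floor 0.79 [243.3 154.7]
0.094 n 846 mean [0.5144 0.0344 0.0995] circ [512.5  34.2] 15.0 rect [512.8  34.3] [28.8 29.3] 11.8
0.062 n 2124 mean [0.5147 0.0344 0.0667] circ [512.6  34.1] 31.4 rect [512.4  34.3] [59.5 59.6] 78.8
0.075 n 872 mean [0.5146 0.0344 0.099 ] circ [512.5  34.2] 15.0 rect [513.2  34.3] [28.5 29.8] 4.5
248 140
```

View pics/w3b.png

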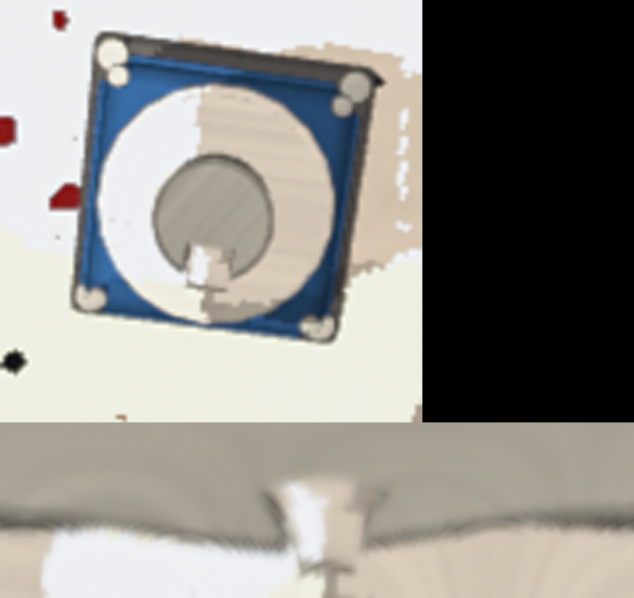

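Slot faces roughly 185–188° in world (image down, at crop (210,262)). I'll refine this with the housing's square, then move to look at the key.

```bash
python3 - <<'E'
from look import *
p=grab_frame("wrist")
X=cloud(p);z=p["z_map"]>0
near=z&(np.hypot(X[...,0]-.5125,X[...,1]-.0342)<.068)
for lo,hi in[(.003,.062),(.03,.062),(.003,.08)]:
    m=near&(X[...,2]>lo)&(X[...,2]<hi);rc=cv2.minAreaRect((X[m][:,:2]*1000).astype(np.float32));print(lo,m.sum(),X[m][:,2].mean(),rc)
h=cv2.cvtColor(p["frame"],cv2.COLOR_RGB2HSV);m=near&(abs(h[...,0].astype(int)-107)<12)&(h[...,1]>110)&(X[...,2]>.02)
print(np.percentile(X[m][:,2],[5,50,95]),cv2.minAreaRect((X[m][:,:2]*1000).astype(np.float32)))
# slot edges at shaft top by depth: points inside r<14.5mm and z<0.09
c=np.array([.5125,.0342]);d=X[...,:2]-c;r=np.hypot(d[...,0],d[...,1])
m=z&(r<.0155)&(X[...,2]>.094);
R=np.hypot
a=np.degrees(np.arctan2(d[...,1],d[...,0]))%360
sel=m&(r>.011)&(r<.0145)
h_,_=np.histogram(a[sel],bins=np.arange(150,226,3));print(h_)
E
for i in 1 2; do python3 -m handwheel '[[0.25,-1,0,0,0,0,1],[0.25,-1,0,0,0,0,1],[0.25,-1,0,0,0,0,1]]'>/dev/null; done; python3 -m handwheel '[[-0.35,0,0.5,0,0,0,1],[-0.35,0,0.5,0,0,0,1],[-0.35,0,0.5,0,0,0,1],[-0.35,0,0.5,0,0,0,1]]'
python3 - <<'E'
from look import *
p=grab_frame("wrist");s=observe();print(s["tool_pos"],s["t"])
for q in "key_top key key_block".split():
    for r in landmark_of(p,q)[:1]: print(q,round(r["score"],2),np.round(r["centre"],1),world(p,*r["centre"],.042))
fit(p,.489,.243,.035,.05,.03);fit(p,.489,.243,.018,.026,.05)
h=cv2.cvtColor(p["frame"],cv2.COLOR_RGB2HSV);X=cloud(p)
m=(h[...,1]>120)&(X[...,2]>.038)&(np.hypot(X[...,0]-.489,X[...,1]-.243)<.03);print(cv2.minAreaRect((X[m][:,:2]*1000).astype(np.float32)))
u,v=map(int,proj(p,[.489,.243,.04]));save(p,"w4.png",(u-60,v-60,u+60,v+60),4);print(u,v)
E
```

```text
0.003 3284 0.037671076130296244 ((512.07373046875, 37.407344818115234), (90.13113403320312, 96.70980072021484), 5.699464321136475)
0.03 2327 0.04954216581478073 ((512.5160522460938, 34.11698532104492), (75.90515899658203, 76.12651062011719), 5.828368186950684)
0.003 5418 0.0490853013688306 ((512.07373046875, 37.407344818115234), (90.13113403320312, 96.70980072021484), 5.699464321136475)
[0.04042961 0.04694415 0.04920061] ((512.9474487304688, 34.41840362548828), (74.93050384521484, 75.5715103149414), 5.741707801818848)
[2 3 2 2 0 0 0 0 0 0 0 0 0 0 0 0 0 0 0 0 0 2 3 3 3]
t: 5.8
tool_pos: [0.4405, 0.2149, 0.1522]
orientation: [180.0, 0.1, 13.1]
ft_force: [0.3, 0.6, 0.0]
opening: 0.0874
gripper_force: 0.0
[0.44146    0.21518281 0.15384378] 5.85
key_top 0.69 [235.4 130. ] [0.48804251 0.24526683 0.042     ]
key 0.64 [237.7 127.1] [0.49087744 0.24385788 0.042     ]
key_block 0.64 [242.7 126.1] [0.49266715 0.2398634  0.042     ]
0.035 n 199 mean [0.4896 0.2446 0.0424] circ [489.4 244.7] 8.4 rect [489.5 244.6] [13.9 10. ] 6.3
0.018 n 3381 mean [0.4903 0.2448 0.0226] circ [489.3 244.7] 38.6 rect [489.4 244.7] [60.1 50.1] 5.7
((496.0854797363281, 242.57034301757812), (13.618210792541504, 30.53439712524414), 73.21243286132812)
238 129
```

View pics/w4.png

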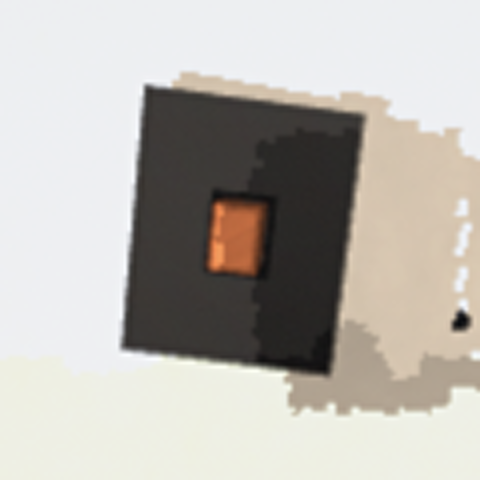

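Key and block are aligned at about 6° in world, and the drive's slot axis is at 185.75°, so the key needs almost no turn. I'll turn the tool to match the key, go over it, and check pinch_z.

```bash
python3 -m handwheel '[[0.3,-0.2,0,0,0,0.041,1],[0.3,-0.2,0,0,0,0.041,1],[0.3,-0.2,0,0,0,0.041,1],[0.3,-0.2,0,0,0,0.041,1],[0.3,-0.2,0,0,0,0.041,1]]'
python3 - <<'E'
from look import *
import station
print(getattr(station,"pinch_z","none"),[n for n in dir(station) if not n.startswith("_")])
p=grab_frame("wrist")
fit(p,.489,.243,.035,.05,.03);fit(p,.489,.243,.018,.026,.05)
rel([.4894,.2447,.026],95.75)
E
```

```text
t: 6.42
tool_pos: [0.4656, 0.2415, 0.1539]
orientation: [-180.0, -0.1, 5.8]
ft_force: [-0.5, 0.3, 0.7]
opening: 0.0877
gripper_force: 0.0
0.0187 ['MotionError', 'grab_frame', 'hand_in', 'landmark_of', 'observe', 'pinch_z', 'recognise', 'trace']
0.035 n 203 mean [0.4899 0.2447 0.0422] circ [489.4 244.8] 8.6 rect [489.4 244.7] [14.2  9.9] 5.6
0.018 n 3087 mean [0.4907 0.2448 0.0226] circ [489.7 244.7] 38.5 rect [489.6 244.7] [59.6 50.1] 5.7
tcp [0.4655 0.2415 0.1539] rpy [-1.7997e+02 -1.1000e-01  5.7500e+00]
shift [ 0.2388 -0.0072  1.2797]
world turn deg -0.00483935363109822 rz 2.6885297950545666e-05 j6 107.9528500090409
```

```bash
python3 -m handwheel '[[0.24,-0.01,0.9,0,0,0,1],[0.24,-0.01,0.9,0,0,0,1],[0.24,-0.01,0.9,0,0,0,1],[0.24,-0.01,0.9,0,0,0,-0.2],[0.24,-0.01,0.9,0,0,0,-0.2]]'
python3 -m handwheel '[[0,0,0.36,0,0,0,-0.3],[0,0,0.36,0,0,0,-0.3],[0,0,0.36,0,0,0,-0.3],[0,0,0.36,0,0,0,-1],[0,0,0.36,0,0,0,-1],[0,0,0.36,0,0,0,-1],[0,0,0.36,0,0,0,-1]]' 25
python3 -m handwheel '[[0,0,0,0,0,0,-1],[0,0,0,0,0,0,-1],[0,0,0,0,0,0,-1],[0,0,0,0,0,0,-1]]'
```

```text
t: 6.88
tool_pos: [0.4889, 0.245, 0.0638]
orientation: [-180.0, -0.0, 5.7]
ft_force: [0.2, 0.1, 0.4]
opening: 0.0778
gripper_force: 0.0
t: 7.47
tool_pos: [0.4897, 0.2455, 0.0282]
orientation: [-180.0, -0.1, 5.7]
ft_force: [-0.5, -0.4, 0.7]
opening: 0.0311
gripper_force: 0.0
t: 7.8
tool_pos: [0.4891, 0.245, 0.0267]
orientation: [180.0, 0.0, 5.7]
ft_force: [0.5, -0.8, 0.8]
opening: 0.0099
gripper_force: 25.0
```

```bash
python3 -m handwheel '[[0,0,-0.3,0,0,0,-1],[0,0,-1,0,0,0,-1],[0,0,-1,0,0,0,-1],[0,0,-1,0,0,0,-1]]'
python3 -m handwheel '[[-0.12,0.9,-0.15,0,0,0,-1],[-0.12,0.9,-0.15,0,0,0,-1],[-0.12,0.9,-0.15,0,0,0,-1],[-0.12,0.9,-0.15,0,0,0,-1]]'
python3 -m handwheel '[[0,0.9,0,0,0,0,-1],[0,0.9,0,0,0,0,-1],[0,0.9,0,0,0,0,-1],[0,0.9,0,0,0,0,-1]]'
python3 - <<'E'
from look import *
s=observe();R=Ro.from_euler("xyz",s["orientation"],degrees=True)
p=grab_frame("wrist");X=cloud(p)
h=cv2.cvtColor(p["frame"],cv2.COLOR_RGB2HSV)
m=(p["z_map"]>0)&(h[...,1]>120)&(h[...,0]<15)&(X[...,2]>.1)&(np.linalg.norm(X-s["tool_pos"],axis=-1)<.04)
Y=R.inv().apply(X[m]-s["tool_pos"])*1000;print("key pts tool mm",len(Y),np.percentile(Y,[2,50,98],axis=0).round(1) if len(Y) else "")
fit(p,.5125,.0342,.094,.104,.025)
d=185.75*np.pi/180;rel([.5125+.014*np.cos(d),.0342+.014*np.sin(d),.133],95.75)
save(p,"w5.png",s=1.2)
E
```

```text
t: 8.13
tool_pos: [0.4919, 0.2464, 0.1346]
orientation: [-179.8, -0.6, 5.7]
ft_force: [0.0, 0.2, 1.0]
opening: 0.01
gripper_force: 25.0
t: 8.47
tool_pos: [0.4864, 0.1524, 0.142]
orientation: [180.0, -0.1, 5.5]
ft_force: [-0.4, 0.5, -0.2]
opening: 0.0095
gripper_force: 25.0
t: 8.8
tool_pos: [0.4952, 0.064, 0.1408]
orientation: [-180.0, 0.1, 5.6]
ft_force: [-0.2, -0.6, -0.3]
opening: 0.0098
gripper_force: 25.0
key pts tool mm 1670 [[ -4.4 -13.6 -36. ]
 [  8.4  -1.  -15.7]
 [ 11.9  11.7  10.6]]
0.094 n 1335 mean [0.5148 0.0348 0.0993] circ [512.4  34.1] 15.3 rect [513.2  34.2] [28.8 29.6] 5.8
tcp [0.4951 0.0654 0.141 ] rpy [-1.7993e+02  5.0000e-02  5.6400e+00]
shift [0.0024 0.3279 0.0793]
world turn deg 0.10828821542230571 rz -0.0006016011967905873 j6 87.93964887910924
```

View pics/w5.png

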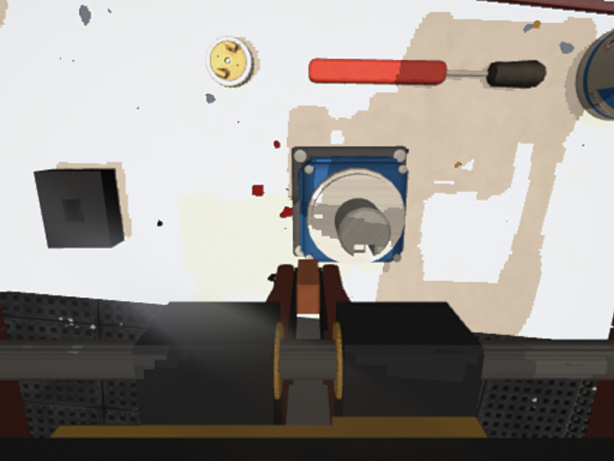

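The key is held, with its orange front face at about (257,238) raw. The slot is at about (300,207) raw, on the camera-facing side of the shaft. I'll measure the key in the tool frame.

```bash
python3 -m handwheel '[[0,0.32,0,0,0,0,-1],[0,0.32,0,0,0,0,-1],[0,0.32,0,0,0,0,-1],[0,0.32,0,0,0,0,-1]]'
python3 - <<'E'
from look import *
S=[]
for k in range(3):
    p=grab_frame("wrist");S.append(observe()["tool_pos"])
print("tcp avg",np.mean(S,0),np.std(S,0))
s=observe();X=cloud(p);c=np.array([.5125,.0342]);a=np.radians(5.75)
ex=-np.array([np.cos(a),np.sin(a)]);ey=np.array([np.sin(a),-np.cos(a)])   # drive axes
D=np.stack([(X[...,:2]-c)@ex,(X[...,:2]-c)@ey,X[...,2]],-1)*1000
h=cv2.cvtColor(p["frame"],cv2.COLOR_RGB2HSV)
m=(p["z_map"]>0)&(h[...,1]>120)&(h[...,0]<15)&(abs(D[...,1])<8)&(D[...,2]>116)&(D[...,2]<132)&(abs(D[...,0])<25)
Y=D[m];print(len(Y),np.percentile(Y,[1,10,50,90,99],axis=0).round(1))
fit(p,.5125,.0342,.094,.104,.025)
E
```

```text
t: 9.18
tool_pos: [0.4983, 0.0348, 0.1413]
orientation: [-179.9, 0.0, 5.8]
ft_force: [-0.4, 0.4, -0.8]
opening: 0.01
gripper_force: 25.0
tcp avg [0.49822338 0.03462901 0.14147506] [5.87547548e-06 1.34397172e-04 5.64977027e-05]
42 [[  5.5  -7.1 127.1]
 [  5.7  -6.5 127.7]
 [  6.   -3.2 129.8]
 [  6.3   0.6 131.4]
 [  6.4   1.2 131.8]]
0.094 n 1319 mean [0.5148 0.0345 0.0993] circ [512.3  34.5] 15.3 rect [513.1  34.3] [28.9 29.6] 9.0
```

```bash
python3 -m handwheel '[[0,0.018,0.08,0,0,0,-1],[0,0.018,0.08,0,0,0,-1],[0,0.018,0.08,0,0,0,-1],[0,0.018,0.08,0,0,0,-1]]'
cat > kd.py <<'E'
from look import *
S=[]
for k in range(3):
    p=grab_frame("wrist");S.append(observe()["tool_pos"])
c=np.array([.5125,.0342]);a=np.radians(5.75)
ex=-np.array([np.cos(a),np.sin(a)]);ey=np.array([np.sin(a),-np.cos(a)])
t=np.mean(S,0);print("tcp in drive",(t[:2]-c)@ex*1000,(t[:2]-c)@ey*1000,t[2]*1000)
X=cloud(p)
D=np.stack([(X[...,:2]-c)@ex,(X[...,:2]-c)@ey,X[...,2]],-1)*1000
T=t[2]*1000
for lo,hi in [(-19,-14),(-14,-9),(-9,-4),(-4,1)]:
    m=(p["z_map"]>0)&(abs(D[...,1])<9)&(D[...,2]>T+lo)&(D[...,2]<T+hi)&(D[...,0]>2)&(D[...,0]<16)
    Y=D[m];print(lo,len(Y),np.percentile(Y,[3,50,97],axis=0).round(1).tolist() if len(Y) else "")
E
python3 kd.py
```

```text
t: 9.67
tool_pos: [0.4983, 0.0314, 0.1334]
orientation: [-180.0, 0.0, 5.7]
ft_force: [0.0, -0.3, 0.1]
opening: 0.0096
gripper_force: 25.0
tcp in drive 14.23283429339829 1.4860448158765103 133.70669208962482
-19 17 [[5.7, -3.8, 117.7], [6.0, 0.5, 118.8], [6.5, 5.0, 119.7]]
-14 47 [[5.5, -4.0, 120.1], [6.0, 0.5, 122.2], [6.4, 4.6, 124.5]]
-9 59 [[5.7, -4.1, 124.8], [6.1, 1.0, 126.8], [6.5, 5.6, 129.5]]
-4 68 [[2.9, -4.0, 130.1], [6.3, 0.2, 132.4], [6.7, 5.5, 134.5]]
```

```bash
python3 -m handwheel '[[-0.006,-0.008,0,0,0,0,-1],[-0.006,-0.008,0,0,0,0,-1],[-0.006,-0.008,0.05,0,0,0,-1],[-0.006,-0.008,0.1,0,0,0,-1],[-0.006,-0.008,0.12,0,0,0,-1],[-0.006,-0.008,0.12,0,0,0,-1]]'
python3 kd.py
python3 -m handwheel '[[0,0,0.02,0,0,0,-1],[0,0,0.04,0,0,0,-1],[0,0,0.06,0,0,0,-1],[0,0,0.06,0,0,0,-1]]'
```

```text
t: 10.32
tool_pos: [0.4973, 0.032, 0.1204]
orientation: [-180.0, 0.1, 5.7]
ft_force: [-0.7, 0.2, 0.0]
opening: 0.0096
gripper_force: 25.0
tcp in drive 15.030939835238865 0.6849709366895489 121.27726935171766
-19 17 [[6.5, -4.3, 105.0], [6.9, -0.9, 106.2], [7.3, 4.2, 107.2]]
-14 50 [[6.4, -4.8, 107.6], [6.8, 0.3, 109.9], [7.5, 4.4, 111.9]]
-9 57 [[6.5, -4.9, 112.4], [7.0, -0.3, 114.9], [7.4, 4.8, 117.1]]
-4 69 [[5.3, -5.8, 117.4], [7.1, -0.3, 120.2], [7.6, 4.7, 122.2]]
t: 10.8
tool_pos: [0.4976, 0.032, 0.115]
orientation: [-180.0, 0.0, 5.7]
ft_force: [-0.1, 0.0, -0.3]
opening: 0.0095
gripper_force: 25.0
```

```bash
python3 -m handwheel '[[0,0,0.02,0,0,0,-1],[0,0,0.04,0,0,0,-1],[0,0,0.06,0,0,0,-1],[0,0,0.06,0,0,0,-1]]'
python3 kd.py
python3 -m handwheel '[[0,0,0.02,0,0,0,-1],[0,0,0.04,0,0,0,-1],[0,0,0.06,0,0,0,-1],[0,0,0.07,0,0,0,-1],[0,0,0.07,0,0,0,-1]]'
```

```text
t: 11.13
tool_pos: [0.4975, 0.032, 0.109]
orientation: [-180.0, 0.0, 5.7]
ft_force: [-0.3, 0.5, -0.0]
opening: 0.0098
gripper_force: 25.0
tcp in drive 14.94603055564291 0.6955768471159035 109.46284143909723
-19 8 [[8.9, -5.8, 90.9], [10.2, -0.0, 92.5], [11.3, 5.8, 94.5]]
-14 252 [[2.3, -8.2, 98.3], [4.9, -0.0, 99.5], [8.5, 8.4, 100.4]]
-9 72 [[2.2, -5.0, 100.6], [6.8, 0.2, 102.0], [7.3, 8.6, 105.0]]
-4 63 [[5.9, -4.9, 105.6], [7.0, 0.2, 107.9], [7.5, 4.7, 110.2]]
t: 11.7
tool_pos: [0.4976, 0.032, 0.1022]
orientation: [-180.0, 0.0, 5.7]
ft_force: [-0.8, 0.3, -0.4]
opening: 0.0098
gripper_force: 25.0
```

```bash
python3 -m handwheel '[[0,0,0,0,0,0,-0.7],[0,0,0,0,0,0,-0.6],[0,0,0,0,0,0,-0.5],[0,0,0,0,0,0,-0.5],[0,0,0,0,0,0,-0.5]]'
python3 -m handwheel '[[0,0,-0.5,0,0,0,-0.3],[0,0,-1,0,0,0,0],[0,0,-1,0,0,0,1],[0,0,-1,0,0,0,1],[0,0,-1,0,0,0,1]]'
python3 -m handwheel '[[0.1,0,-0.1,0,0,0,1],[0.1,0,-0.1,0,0,0,1],[0.1,0,-0.1,0,0,0,1]]'
python3 - <<'E'
from kd import *
h=cv2.cvtColor(p["frame"],cv2.COLOR_RGB2HSV)
m=(p["z_map"]>0)&(h[...,1]>110)&(h[...,0]<16)&(abs(D[...,1])<15)&(abs(D[...,0])<30)&(D[...,2]>60)
print("key",m.sum(),np.percentile(D[m],[3,50,97],axis=0).round(1).tolist())
u,v=map(int,proj(p,[*c,.099]));save(p,"w6.png",(max(u-60,0),max(v-60,0),u+60,v+60),4)
E
```

```text
t: 12.12
tool_pos: [0.4979, 0.032, 0.1028]
orientation: [180.0, -0.0, 5.7]
ft_force: [-0.3, -0.6, -1.1]
opening: 0.022
gripper_force: 0.0
t: 12.53
tool_pos: [0.4984, 0.032, 0.2039]
orientation: [180.0, -0.2, 5.7]
ft_force: [-0.4, 0.4, -0.9]
opening: 0.0518
gripper_force: 0.0
t: 12.78
tool_pos: [0.5074, 0.033, 0.211]
orientation: [-180.0, 0.1, 5.7]
ft_force: [-0.1, -0.7, 0.3]
opening: 0.0719
gripper_force: 0.0
tcp in drive 5.495475803168617 0.6557959059261838 210.9757544385282
-19 0 
-14 0 
-9 0 
-4 0 
key 129 [[8.4, -4.3, 93.4], [14.2, 0.4, 94.7], [19.9, 4.1, 95.8]]
```

View pics/w6.png

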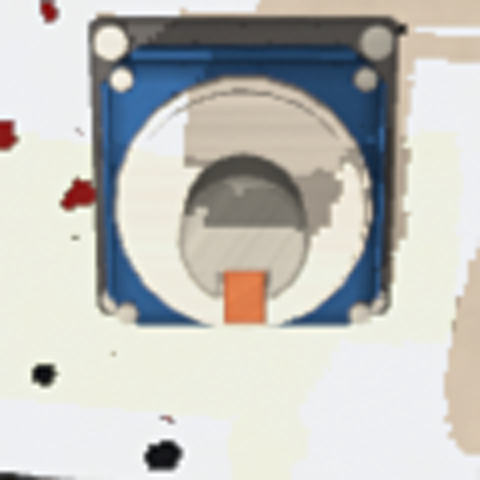

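The key is home: it shows upright at crop (245,297), its top is about 94.5 mm high, and it is centred in the slot. Next is the pulley.

```bash
for i in 1 2 3; do python3 -m handwheel '[[-0.09,1,0,0,0,0,1],[-0.09,1,0,0,0,0,1],[-0.09,1,0,0,0,0,1]]'>/dev/null; done; python3 -m handwheel '[[0,0.22,0.95,0,0,0,1],[0,0.22,0.95,0,0,0,1],[0,0.22,0.95,0,0,0,1],[0,0.22,0.95,0,0,0,1],[0,0.22,0.95,0,0,0,1]]'
python3 - <<'E'
from look import *
p=grab_frame("wrist");fit(p,.5155,-.2913,.042,.05,.04)
rel([.5145,-.292,.025],95.75)
E
```

```text
t: 14.1
tool_pos: [0.5126, -0.2894, 0.1174]
orientation: [-179.9, 0.1, 5.7]
ft_force: [-0.1, 0.2, 0.0]
opening: 0.0878
gripper_force: 0.0
0.042 n 3181 mean [ 0.5173 -0.2914  0.0465] circ [ 515.3 -291.1] 30.4 rect [ 515.7 -291.1] [59.8 59.3] 9.3
tcp [ 0.5136 -0.2898  0.1196] rpy [ 1.7995e+02 -9.0000e-02  5.7600e+00]
shift [0.0057 0.0218 0.9459]
world turn deg -0.007431302585928279 rz 4.1285014366268214e-05 j6 51.49373002774778
```

```bash
python3 -m handwheel '[[0.01,0.02,0.4,0,0,0,1],[0.01,0.02,0.7,0,0,0,1],[0.01,0.02,0.85,0,0,0,1],[0.01,0.02,0.85,0,0,0,1],[0.01,0.02,0.85,0,0,0,1]]'
python3 -c "
from h import *
rel([.5145,-.292,.025])"
```

```text
t: 14.57
tool_pos: [0.5153, -0.2919, 0.035]
orientation: [179.9, -0.1, 5.8]
ft_force: [-0.3, -0.5, 0.3]
opening: 0.088
gripper_force: 0.0
tcp [ 0.5153 -0.2919  0.035 ] rpy [ 1.7992e+02 -1.1000e-01  5.7800e+00]
shift [-0.0078  0.0003  0.0996]
```

```bash
python3 -m handwheel '[[-0.006,0,0.09,0,0,0,1],[-0.006,0,0.09,0,0,0,1],[-0.006,0,0.09,0,0,0,0],[-0.006,0,0.09,0,0,0,-1],[-0.006,0,0.09,0,0,0,-1],[-0.006,0,0.09,0,0,0,-1],[-0.006,0,0.09,0,0,0,-1],[-0.006,0,0.09,0,0,0,-1]]' 30
python3 -m handwheel '[[0,0,0,0,0,0,-1],[0,0,0,0,0,0,-1],[0,0,0,0,0,0,-1]]'
python3 -m handwheel '[[0,0,-0.3,0,0,0,-1],[0,0,-0.6,0,0,0,-1],[0,0,-1,0,0,0,-1],[0,0,-1,0,0,0,-1],[0,0,-1,0,0,0,-1]]'
python3 - <<'E'
from look import *
s=observe();R=Ro.from_euler("xyz",s["orientation"],degrees=True)
p=grab_frame("wrist");X=cloud(p);T=R.inv().apply((X-s["tool_pos"]).reshape(-1,3)).reshape(X.shape)*1000
zz=T[...,2];m=(p["z_map"]>0)&(np.hypot(T[...,0],T[...,1])<50)
print("tool z hist",np.histogram(zz[m],bins=np.arange(-40,41,4)))
save(p,"w7.png",s=1.5)
E
```

```text
t: 15.23
tool_pos: [0.5137, -0.2922, 0.024]
orientation: [180.0, -0.0, 5.7]
ft_force: [-0.7, 0.1, 1.4]
opening: 0.0593
gripper_force: 30.0
t: 15.48
tool_pos: [0.5137, -0.2922, 0.024]
orientation: [180.0, -0.0, 5.7]
ft_force: [-0.4, -0.1, 3.2]
opening: 0.0596
gripper_force: 30.0
t: 15.9
tool_pos: [0.5146, -0.2926, 0.1256]
orientation: [179.9, -0.2, 5.7]
ft_force: [-0.2, 0.0, -5.3]
opening: 0.0595
gripper_force: 30.0
tool z hist (array([ 325,  309,  309,  290, 6312,  537,  492,  527,  483,  432, 2829,
        789,  197,  219,  258,  303,    1,    0,    0,    0]), array([-40, -36, -32, -28, -24, -20, -16, -12,  -8,  -4,   0,   4,   8,
        12,  16,  20,  24,  28,  32,  36,  40]))
```

View pics/w7.png

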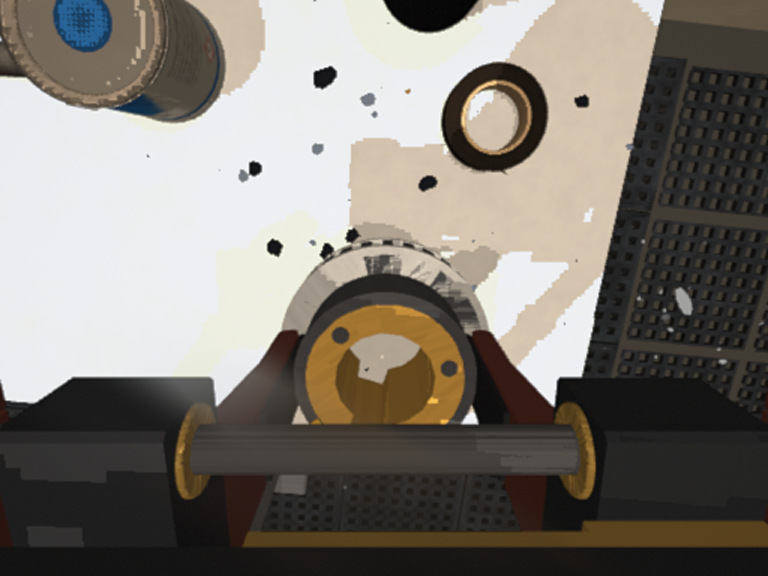

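The pulley is held level. The two set screws show at raw (227,223) and (299,245), and the keyway at the bottom of the bore at about (247,255). I'll locate the pulley's axis and angle in the hand.

```bash
cat > pul.py <<'E'
from look import *
s=observe();R=Ro.from_euler("xyz",s["orientation"],degrees=True)
p=grab_frame("wrist");X=cloud(p);T=R.inv().apply((X-s["tool_pos"]).reshape(-1,3)).reshape(X.shape)*1000
z=p["z_map"]>0;hsv=cv2.cvtColor(p["frame"],cv2.COLOR_RGB2HSV)
m=z&(np.hypot(T[...,0],T[...,1])<34)&(abs(T[...,2]+22)<4)
zt=np.median(T[...,2][m]);print("top z tool",zt)
q=T[m];
# rim circle: front half of boss edge points (x>5), fit circle r=30
hull=cv2.convexHull(q[:,:2].astype(np.float32))[:,0]
H=hull[(hull[:,0]>2)]
A=np.c_[2*H,np.ones(len(H))];sol=np.linalg.lstsq(A,(H**2).sum(1),rcond=None)[0]
print("boss centre free",sol[:2],"r",np.sqrt(sol[2]+sol[0]**2+sol[1]**2))
from scipy.optimize import least_squares
f=least_squares(lambda c:np.hypot(*(H-c).T)-30,[0,0]).x;print("boss centre r=30",f)
# screws: dark blobs on the top face
u=m&(hsv[...,2]<110)&(np.hypot(T[...,0]-f[0],T[...,1]-f[1])<26)&(np.hypot(T[...,0]-f[0],T[...,1]-f[1])>18)
n,l,st,ce=cv2.connectedComponentsWithStats(u.astype(np.uint8))
B=R.as_matrix()
for i in range(1,n):
    if st[i,4]>15:
        d=T[l==i].mean(0);w=B@np.r_[d[:2]-f,0];print("blob",st[i,4],ce[i].round(1),d.round(1),"r",np.hypot(*(d[:2]-f)).round(1),"world deg",np.degrees(np.arctan2(w[1],w[0])).round(1))
# flange circle
E
python3 pul.py
```

```text
top z tool -22.568048476372418
boss centre free [-2.71649503 -0.43973371] r 34.48560167833882
boss centre r=30 [ 2.4388659 -1.235253 ]
blob 17 [250.6 202.6] [ 28.   -3.5 -22.7] r 25.6 world deg 10.8
blob 71 [213.1 227. ] [ 15.7 -21.6 -22.6] r 24.3 world deg 62.7
blob 102 [226.5 223. ] [ 18.  -15.  -23.1] r 20.8 world deg 47.3
blob 97 [299.  245.2] [  6.5  19.9 -23. ] r 21.5 world deg -73.3
```

```bash
python3 -m handwheel '[[0,0,-0.3,0,0,0,-1],[0.1,-0.4,-0.3,0,0,0,-1],[0.1,-0.8,-0.3,0,0,0,-1],[0.1,-0.8,-0.3,0,0,0,-1]]'>/dev/null;for i in 1 2; do python3 -m handwheel '[[0.1,-0.35,0,0,0,0,-1],[0.1,-0.7,0,0,0,0,-1],[0.1,-1,0,0,0,0,-1],[0.1,-1,0,0,0,0,-1]]'>/dev/null; done; python3 -m handwheel '[[0,-0.2,0,0,0,-0.03,-1],[0,-0.44,0,0,0,-0.06,-1],[0,-0.44,0,0,0,-0.1,-1],[0,-0.44,0,0,0,-0.1,-1],[0,-0.44,0,0,0,-0.1,-1],[0,-0.44,0,0,0,-0.1,-1]]'
python3 pul.py
python3 - <<'E'
from look import *
p=grab_frame("wrist")
rel([.5109,.0323,.15],113.75)
E
```

```text
t: 17.5
tool_pos: [0.5107, 0.0325, 0.1522]
orientation: [-180.0, 0.1, 23.5]
ft_force: [-0.4, 0.5, -4.1]
opening: 0.0597
gripper_force: 30.0
top z tool -22.563299704046745
boss centre free [-2.42797971 -0.16088553] r 34.43878359445247
boss centre r=30 [ 2.71636972 -0.82264897]
blob 23 [220.4 215.5] [ 21.8 -17.8 -22.6] r 25.5 world deg 65.0
blob 104 [226.5 223.1] [ 18.2 -14.9 -23.2] r 20.9 world deg 65.6
blob 95 [299.  245.3] [  6.8  20.  -23. ] r 21.2 world deg -55.5
tcp [0.511  0.0325 0.1529] rpy [-1.7998e+02  7.0000e-02  2.3540e+01]
shift [-0.0017  0.0017  0.0291]
world turn deg 0.21421041022858844 rz -0.001190057834603269 j6 66.30607663227025
```

```bash
python3 -m handwheel '[[0,0,0.15,0,0,0,-1],[0,0,0.25,0,0,0,-1],[0,0,0.25,0,0,0,-1],[0,0,0.25,0,0,0,-1]]'
python3 - <<'E'
from pul import *
c=np.array([.5125,.0342])
d=np.hypot(X[...,0]-c[0],X[...,1]-c[1])
k=z&(d<.02)&(X[...,2]>.085)&(X[...,2]<.105)
print(k.sum(),np.percentile(X[k],[2,50,98],axis=0).round(4).tolist())
save(p,"w8.png",(150,150,350,300),4)
E
```

```text
t: 17.93
tool_pos: [0.5105, 0.033, 0.1275]
orientation: [-179.9, 0.1, 23.7]
ft_force: [0.3, 0.1, -3.5]
opening: 0.0593
gripper_force: 30.0
top z tool -22.567012426275014
boss centre free [-2.24545656 -0.41571802] r 34.14961563215157
boss centre r=30 [ 2.68329796 -0.86864311]
blob 58 [263.7 204. ] [ 27.5   2.7 -22.6] r 25.1 world deg 15.4
blob 104 [226.5 223.1] [ 18.2 -14.9 -23.2] r 20.9 world deg 65.7
blob 96 [299.  245.1] [  6.8  19.9 -23. ] r 21.2 world deg -55.1
533 [[0.4933, 0.021, 0.0917], [0.5027, 0.0309, 0.0978], [0.5111, 0.0413, 0.1009]]
```

View pics/w8.png

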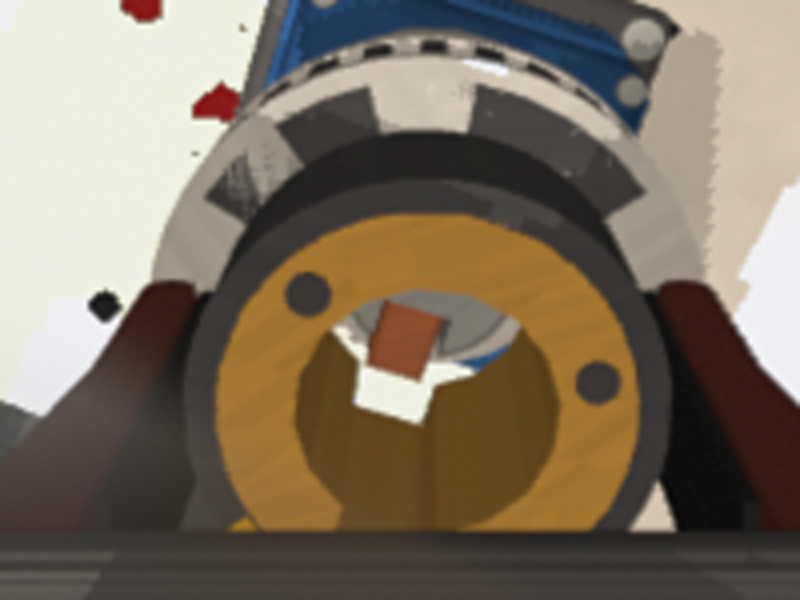

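Through the bore I can see the key's copper top at crop (405,340), in line with the keyway below it at (395,390). I'll lower gently.

```bash
python3 -m handwheel '[[0,0,0.03,0,0,0,-1],[0,0,0.05,0,0,0,-1],[0,0,0.07,0,0,0,-1],[0,0,0.07,0,0,0,-1]]' | egrep 'pos|force'
python3 -m handwheel '[[0,0,0.01,0,0,0,-1],[0,0,0.02,0,0,0,-1],[0,0,0.02,0,0,0,-1]]'| egrep 'pos|force'
```

```text
tool_pos: [0.511, 0.0334, 0.1213]
ft_force: [-0.7, 0.3, -4.4]
gripper_force: 30.0
tool_pos: [0.5111, 0.0334, 0.1195]
ft_force: [-0.8, 0.4, -4.3]
gripper_force: 30.0
```

```bash
python3 -m handwheel '[[0,0,0.007,0,0,0,-1],[0,0,0.015,0,0,0,-1],[0,0,0.015,0,0,0,-1]]'| egrep 'pos|force'
```

```text
tool_pos: [0.511, 0.0334, 0.1179]
ft_force: [0.6, 0.2, -4.5]
gripper_force: 30.0
```

```bash
python3 -m handwheel '[[0,0,0.007,0,0,0,-1],[0,0,0.013,0,0,0,-1],[0,0,0.013,0,0,0,-1]]'| egrep 'pos|force|moment'; python3 -m handwheel '[[0,0,0.007,0,0,0,-1],[0,0,0.013,0,0,0,-1],[0,0,0.013,0,0,0,-1]]'| egrep 'pos|force'
```

```text
tool_pos: [0.5111, 0.0333, 0.1167]
ft_force: [0.2, 0.1, -3.7]
gripper_force: 30.0
tool_pos: [0.5111, 0.0333, 0.1154]
ft_force: [0.3, 0.2, -4.5]
gripper_force: 30.0
```

```bash
python3 -m handwheel '[[0,0,0.01,0,0,0,-1],[0,0,0.02,0,0,0,-1],[0,0,0.02,0,0,0,-1]]'| egrep 'pos|ft_force'; python3 -m handwheel '[[0,0,0.01,0,0,0,-1],[0,0,0.02,0,0,0,-1],[0,0,0.02,0,0,0,-1]]'| egrep 'pos|ft_force'
```

```text
tool_pos: [0.511, 0.0334, 0.1132]
ft_force: [-0.2, 0.3, -4.0]
tool_pos: [0.511, 0.0334, 0.1113]
ft_force: [-0.1, 0.6, -3.8]
```

```bash
python3 -m handwheel '[[0,0,0.02,0,0,0,-1],[0,0,0.04,0,0,0,-1],[0,0,0.04,0,0,0,-1]]'| egrep 'pos|ft_force'
```

```text
tool_pos: [0.5109, 0.0334, 0.1069]
ft_force: [-0.6, 1.4, -4.4]
```

```bash
python3 -m handwheel '[[0,0,0.02,0,0,0,-1],[0,0,0.04,0,0,0,-1],[0,0,0.06,0,0,0,-1],[0,0,0.06,0,0,0,-1]]'| egrep 'pos|ft_force'
python3 -m handwheel '[[0,0,0.02,0,0,0,-1],[0,0,0.04,0,0,0,-1],[0,0,0.06,0,0,0,-1],[0,0,0.06,0,0,0,-1]]'| egrep 'pos|ft_force'
```

```text
tool_pos: [0.5108, 0.0334, 0.1009]
ft_force: [-0.4, 0.2, -4.2]
tool_pos: [0.5108, 0.0334, 0.0949]
ft_force: [0.1, -0.3, -3.9]
```

```bash
python3 -m handwheel '[[0,0,0.01,0,0,0,-1],[0,0,0.02,0,0,0,-1],[0,0,0.02,0,0,0,-1],[0,0,0.02,0,0,0,-1]]'| egrep 'pos|ft_force'
```

```text
tool_pos: [0.5111, 0.0333, 0.0935]
ft_force: [-0.3, 0.2, -3.9]
```

```bash
python3 -m handwheel '[[0,0,0.007,0,0,0,-1],[0,0,0.015,0,0,0,-1],[0,0,0.015,0,0,0,-1]]'| egrep 'pos|ft_force'
python3 -m handwheel '[[0,0,0.007,0,0,0,-1],[0,0,0.012,0,0,0,-1],[0,0,0.012,0,0,0,-1]]'| egrep 'pos|ft_force'
```

```text
tool_pos: [0.5111, 0.0334, 0.0919]
ft_force: [0.8, 0.1, -4.5]
tool_pos: [0.511, 0.0334, 0.0907]
ft_force: [0.4, 0.1, -4.4]
```

```bash
python3 -m handwheel '[[0,0,0,0,0,0,0.5],[0,0,0,0,0,0,0.6],[0,0,0,0,0,0,0.8],[0,0,0,0,0,0,1],[0,0,0,0,0,0,1]]'| egrep 'pos|ft_force|opening'
python3 -m handwheel '[[0,0,-0.3,0,0,0,1],[0,0,-0.6,0,0,0,1],[0,0,-1,0,0,0,1],[0,0,-1,0,0,0,1],[0,0,-1,0,0,0,1]]'| egrep 'pos|ft_force|opening'
python3 - <<'E'
from look import *
p=grab_frame("wrist");X=cloud(p)
fit(p,.5125,.0342,.106,.118,.04);fit(p,.5125,.0342,.08,.09,.05)
q=cv2.cvtColor(p["frame"],cv2.COLOR_RGB2HSV)
m=(p["z_map"]>0)&(np.hypot(X[...,0]-.5125,X[...,1]-.0342)<.029)&(X[...,2]>.106)
Y=X[m];co=np.linalg.lstsq(np.c_[Y[:,:2],np.ones(len(Y))],Y[:,2],rcond=None)[0];print("tilt",co[:2],"z",np.median(Y[:,2]))
u,v=map(int,proj(p,[.5125,.0342,.1]));save(p,"w9.png",(u-70,max(0,v-70),u+70,v+70),4)
E
```

```text
tool_pos: [0.5114, 0.0334, 0.0914]
ft_force: [-0.4, 0.7, -0.3]
opening: 0.086
tool_pos: [0.5125, 0.0334, 0.1944]
ft_force: [0.3, -0.8, -0.8]
opening: 0.0881
0.106 n 2954 mean [0.5144 0.0353 0.1124] circ [512.9  34.7] 30.2 rect [512.9  34.8] [59.8 59.5] 37.7
0.08 n 1816 mean [0.5271 0.0412 0.0866] circ [512.8  34.6] 40.2 rect [514.5  35.4] [76.5 79.9] 22.5
tilt [4.47125534 1.64605764] z 0.29331555836214274
```

View pics/w9.png

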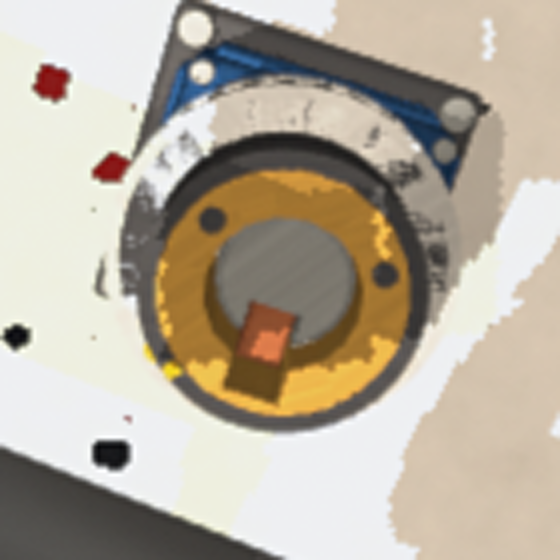

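The boss top is at 112.4 mm (112 expected), the pulley is within 0.7 mm of the axis, and the key sits in the keyway at crop (265,330). I'll hand it in.

```bash
python3 -c "
from station import *
print(hand_in())"
```

```text
the job is handed in; nothing more can be done
None
```

The key is on the slot floor and the pulley is fully home on the collar over it, released with the gripper clear. The job is handed in; no verdict came back.

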